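Knock the bench dog flush and hold the square in the corner

TASK

Get the squaring board ready for marking out: pick up the mallet and knock the steel bench dog that stands up from the board down flush with the board (only the mallet may touch it while it still stands up), then set the mallet down on the table, clear of the board and the square. Next take the square by its handle, lay it flat on the board and press it into the corner of the two fences until both its outer faces touch them along their length, and finish there: still gripping the handle and firmly pressing the square against both fences, not letting go. Leave the two rolls of tape, the jar and the black-capped marker where they are.

Things in the scene. Friction and masses are not known exactly. Their poses are not given: they have to be found in the camera images.
- board: Plywood squaring board, 190 x 190 mm, 18 mm thick, fixed to the table at a place and yaw that vary. Origin: centre of its underside; x and y along its edges, z up. Two aluminium fences, 14 mm high above the board and 16 mm thick, stand along its +x and +y edges; their inner faces are the planes x = 75 mm and y = 75 mm, each 120 mm long (from -55 to +65 mm), with a small open relief where they would meet. The dog stands at x = 18, y = 18 mm.
- fence_x: Aluminium fence along the board's +x edge; its inner face (towards -x) is one side of the corner. Its origin and axes are those of the board. Fixed to the board.
- fence_y: Aluminium fence along the board's +y edge; its inner face (towards -y) is the other side of the corner. Its origin and axes are those of the board. Fixed to the board.
- board_corner (a point): The point on the board's top (18 mm above the table) where the planes of the two inner fence faces meet; axes as the board's, so the open work area lies to -x and -y.
- dog (a joint): How far the bench dog has been driven down into the board, in m: 0 = stands 14 mm above the board, 0.014 = flush with it. Starts between 0 and 0.004. Held by friction at about 7 N (a push above that moves it) and stays where it is driven.
- dog_top (a point): Centre of the flat top of the dog, a round steel pin 18 mm in diameter; it lies under the middle of the square's brace once the square is seated, so the square cannot lie flat until the dog is down.
- mallet: Mallet, about 0.32 kg, standing on one face of its black round rubber head (42 mm in diameter, 70 mm tall) so that its light wooden handle is level. Origin: centre of the lower face of the head, which is the striking face; z up along the head; the handle runs along -x from the head to x = -152 mm, centred 35 mm above the origin, 22 mm wide (y) and 26 mm high.
- mallet_grip (a point): Point on the centre line of the mallet's handle, 55 mm from the head's axis, 35 mm above the striking face: a good place to grip across the handle.
- square: L-shaped steel square, about 0.45 kg, lying flat. Two legs 130 mm long, 28 mm wide, 14 mm thick, run from its outer corner (at x = +57, y = +57 mm) along -x and -y; their outer faces are the planes x = +57 mm and y = +57 mm. A diagonal brace 40 mm wide and 10 mm thick joins the legs through the origin. Origin: underside, below the handle. Seated, its x and y axes are parallel to the board's.
- square_corner (a point): Outer corner of the square on its underside; it meets board_corner when the square is seated. Axes as the square's. The square slides on the board with friction: pressed down hard, that friction alone can resist a sideways push of 10 N or more before the faces meet the fences.
- square_handle (a point): Middle of the grip of the square's upright black handle, 40 mm above the underside. The handle is 18 mm thick along the square's (+x, +y) diagonal, 64 mm long across that diagonal, and its top is 56 mm above the underside; grip it across the 18 mm.
- masking_tape: Bystander: roll of pale masking tape, 92 mm in diameter, 24 mm high; origin at the centre of its underside.
- screw_jar: Bystander: white jar, 70 mm in diameter, 58 mm high; origin at the centre of its underside.
- heat_tape: Bystander: roll of amber tape, 74 mm in diameter, 19 mm high; origin at the centre of its underside.
- marker_black: Bystander: marker with a black cap, lying, 134 mm long, 16 mm thick; origin at its underside.

How it is judged:
By the outcome, as a careful person would: the job done as asked, in the order asked, and still so for the second after the job is handed in, while the arm keeps its last pose, push and grip.
It also fails if it takes over 72 s, if anything falls off the work surface, if the arm or the gripper's body presses on something with over 40 N, if the wrist force passes 120 N, or if a joint passes its speed limit or range.

ROBOT

A 7-joint arm with a two-finger parallel gripper is mounted at the origin on a cart in front of the work surface, level with it; the furniture and walls round the work are solid. World frame = base frame: x ahead of the robot, y to its left, z up, the work surface at z = 0. Lengths are in m, angles in rad, forces in N, time in s.
With the tool pointing down it reaches from about 0.35 to 0.9 m from the base axis. Payload 19.9 kg.
Tool frame: the origin (TCP) lies at the very end of the fingers, on their centre line; the grasp point (between the pads) lies 19 mm behind it; x points along the fingers, y is the direction in which the jaws open and shut, and the axes are right-handed (so a half turn about x gives the same grasp; the last joint's range is limited). The gripper opens to 94 mm and grips with 3 to 60 N. Pads are 16 mm wide; open, the fingers measure 119 mm over their backs; the gripper's body (75 mm by 177 mm) begins 78 mm behind the grasp point.
Start: joints at [-1.226, 0.417, -0.01, 1.614, 0.005, 1.111, -0.053], TCP at [0.236, 0.579, 0.205] pointing down, gripper open.
Joint ranges: [-2.81, 2.81], [-0.39, 2.02], [-1.27, 1.25], [0.06, 2.57], [-1.19, 4.33], [0.19, 2], [-2.82, 2.82]. Speed limits (rad/s): [1.89, 1.89, 2.39, 2.39, 3.01, 3.01, 3.01].

INTERFACE

Orientations are given as a 3x3 rotation matrix whose columns are the frame's x, y, z axes.
In Python, from bench import robot, imaging gives the robot as it stands.
- The arm moves only by the tool send_rows, never from a script. Its argument "commands" is a list of rows, each a list of 3 entries, a list of its own where there are three numbers: the shift along the tool's x, y, z in mm, then the turn, a rotation vector about the tool's x, y, z in degrees, then the closure in counts, from 0 (fully open) to 255 (shut). A call has 1 to 20 rows; each row shifts and turns the commanded pose from where the row before left it, along the tool's axes as they then stand; what a row does not reach is not made up. A row lasts 1/10 s, in which the tool goes at most 50 mm and 8.59 degrees, less where a joint would pass 70% of its speed; a pose out of reach is approached as far as the arm can. A call is refused whole if a number of a shift passes 50 or a number of a turn 8.59, either way. A call with a gripper value outside its range is refused whole. The fingers move at their own pace and stop on an object; the grip force is fixed at half the most. Time passes only in rows, so rows that do not move let the fingers close. It gives the time, the measured TCP pose, the force and the opening at its end, in the units of the state.
- robot.get_state(): the state, without advancing time (a new reading comes with each control period).
- imaging.snapshot(name): name is "side" or "top" or "wrist"; returns a dict with "pixels" (420x560x3 uint8, red, green, blue), "z_map" (420x560 float32, m along the optical axis (not along the pixel's ray), 0 where there is no reading), "intrinsics" (3x3 intrinsics, pixels), "k1" (the pictures are not rectified: a ray, as slopes to the right and down, at radius r is drawn at 1 + k1 r^2 times it, then the intrinsics apply), "rvec" (rotation vector, rad) and "tvec" (3), from world to camera coordinates, as OpenCV has them. Camera axes: x right, y down, z forward; pixel columns grow to the right and rows downward; lengths in m; the calibration is good to about 2 mm. A picture is of the moment at which its call begins.
- robot.finish_job(): hands the job in, once; it reports no verdict.
The state is a dict: "clock": time; "q": joint angles; "joint_velocities": joint speeds; "joint_torque": joint torques, N m; "ee_pos": TCP position; "tool_rot": TCP orientation; "contact_force": force on the tool from outside, world axes, zero at the start; "wrist_torque": the same for the moment, N m; "width": finger opening in m.
Only numpy, scipy, OpenCV 4.12 (cv2) and the standard library are available. Lean on these libraries where they do the work, as an engineer would, in place of code of your own. Each camera call takes 0.05 s, during which the arm holds its last target. There are 200 camera calls.

## Working session

There is one attempt and no reset: what is moved stays moved. The work goes in short steps, Python scripts to look and compute and a tool call to move; the robot and the scene stay as the last step left them, time stands still between calls to the robot, and variables do not carry over. Pictures are saved under pics/ and viewed, about 8 in all and at most 12, crops included, and the job is handed in when it is done.

Besides the shell and the picture viewer there is one more tool, called after ">>>" as a command line: name --argument value ..., lists and objects as JSON in quotes. send_rows: Moves the arm, as the interface text tells. Its arguments: {"type":"object","properties":{"commands":{"type":"array","items":{"type":"array"}}},"required":["commands"]}

```bash
mkdir -p pics; ls; python3 - <<'E'
from bench import robot, imaging
import cv2,numpy as np
s=robot.get_state();print(s)
for n in("top","side"):
    d=imaging.snapshot(n);cv2.imwrite(f"pics/{n}0.png",d["pixels"][:,:,::-1]);np.savez(f"pics/{n}0.npz",**d)
    print(n,d["intrinsics"],d["k1"],d["rvec"],d["tvec"])
E
```

```text
pics
{'clock': 0.0, 'q': array([-1.22547831,  0.41801549, -0.0102772 ,  1.61416323,  0.00466889,
        1.11073296, -0.05297954]), 'joint_velocities': array([-0.00054725,  0.00042276,  0.0013912 , -0.00036104,  0.00160703,
        0.00019178,  0.00013896]), 'joint_torque': array([-4.58709364e-04, -8.51258183e+01,  6.38548192e-01, -4.25996089e+01,
       -4.88166756e-02,  1.87444885e-02,  1.00947357e-04]), 'ee_pos': array([0.23564878, 0.57845348, 0.2048041 ]), 'tool_rot': array([[-4.16059757e-04,  3.77251292e-01,  9.26110841e-01],
       [-1.22648729e-03,  9.26110032e-01, -3.77251513e-01],
       [-9.99999161e-01, -1.29282235e-03,  7.73767990e-05]]), 'contact_force': array([-0.02134384, -0.01151567,  0.21161014]), 'wrist_torque': array([ 0.06854839, -0.00052393,  0.10149161]), 'width': 0.09428641230383057}
top [[417.1386687    0.         275.24762164]
 [  0.         417.1386687  206.53338982]
 [  0.           0.           1.        ]] -0.032411476053941006 [ 2.18013004 -2.16380615  0.15466631] [-0.03625248  0.54065026  1.18213248]
side [[456.88882427   0.         283.73742227]
 [  0.         456.88882427 211.20309495]
 [  0.           0.           1.        ]] 0.00044173242679869466 [ 1.95937232  1.39527043 -0.62799464] [-0.16647632 -0.32371895  1.52086192]
```

View pics/top0.png

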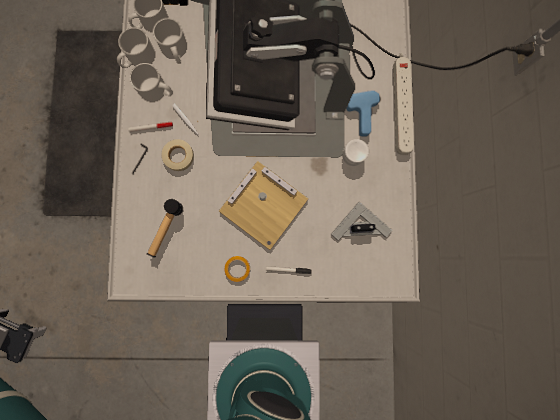

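View pics/side0.png

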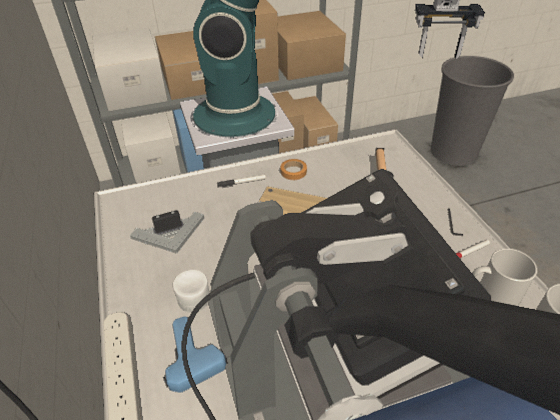

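The top view shows the mallet (head 173,207, handle end 153,254), board (centre 264,206, fences on its upper sides), dog (263,197), square (corner 359,204, handle 363,227), plus tapes, jar and marker. In the side view a dark machine hides most of the board, so I'll enlarge the top view.

```bash
cat > h.py <<'E'
import cv2,numpy as np
from scipy.spatial.transform import Rotation as R
from bench import robot,imaging
def snap(n,name):
    d=imaging.snapshot(n);np.savez(f"pics/{name}.npz",**d);return d
def ray(d,uv):
    K=d["intrinsics"];k=float(d["k1"])
    p=cv2.undistortPoints(np.array(uv,float).reshape(-1,1,2),K,np.array([k,0,0,0.])).reshape(-1,2)
    Rm=cv2.Rodrigues(np.array(d["rvec"],float))[0];t=np.array(d["tvec"],float).ravel()
    return Rm.T@(-t),np.c_[p,np.ones(len(p))]@Rm,Rm,t
def at_z(d,uv,z):
    c,r,_,_=ray(d,uv);return c+r*((z-c[2])/r[:,2])[:,None]
def by_depth(d,uv):
    c,r,_,_=ray(d,uv);uv=np.round(uv).astype(int).reshape(-1,2)
    return c+r*d["z_map"][uv[:,1],uv[:,0]][:,None]
def proj(d,P):
    return cv2.projectPoints(np.array(P,float).reshape(-1,1,3),np.array(d["rvec"],float),np.array(d["tvec"],float),d["intrinsics"],np.array([float(d["k1"]),0,0,0]))[0].reshape(-1,2)
def crop(d,x0,y0,x1,y1,s,fn):
    cv2.imwrite("pics/"+fn,cv2.resize(np.ascontiguousarray(d["pixels"][y0:y1,x0:x1,::-1]),None,fx=s,fy=s,interpolation=cv2.INTER_CUBIC))
E
python3 - <<'E'
from h import *
np.set_printoptions(precision=4,suppress=True)
d=dict(np.load("pics/top0.npz"))
crop(d,140,150,400,290,3,"crop0.png")
uv=[(173,207),(160,233),(264,220),(263,197),(363,227),(359,204),(300,260),(237,270),(178,155),(290,270),(357,151),(250,60),(365,110),(335,60),(290,30),(270,140)]
print(np.c_[uv,by_depth(d,uv)])
E
```

```text
[[173.     207.       0.5324   0.2556   0.0713]
 [160.     233.       0.4604   0.2949   0.049 ]
 [264.     220.       0.5023   0.0002   0.0208]
 [263.     197.       0.5692   0.0037   0.0283]
 [363.     227.       0.4815  -0.2828   0.0558]
 [359.     204.       0.5531  -0.2823   0.0124]
 [300.     260.       0.3865  -0.1069   0.001 ]
 [237.     270.       0.3562   0.0782  -0.0017]
 [178.     155.       0.6988   0.2619   0.0008]
 [290.     270.       0.3576  -0.0767   0.0141]
 [357.     151.       0.703   -0.2689   0.0581]
 [250.      60.       0.8628   0.0366   0.2908]
 [365.     110.       0.8357  -0.3007   0.0356]
 [335.      60.       0.8393  -0.1581   0.3462]
 [290.      30.       0.915   -0.0564   0.3372]
 [270.     140.       0.7454  -0.0156   0.0121]]
```

View pics/crop0.png

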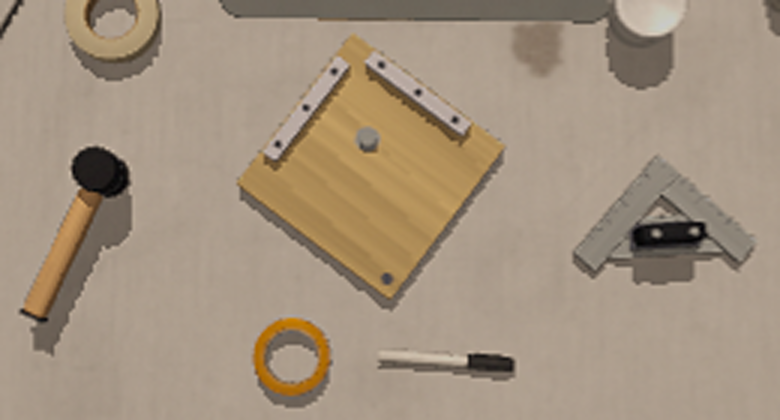

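```bash
cat >> h.py <<'E'
np.set_printoptions(precision=4,suppress=True)
def go(P,yaw=None,tcp=None):
    "shift (mm, tool axes now) to put TCP at P; yaw = wanted world angle of jaw (y) axis, deg; turn about tool x"
    s=robot.get_state();T=s["tool_rot"];p=s["ee_pos"]
    print("t %.1f pos"%s["clock"],p,"q",s["q"],"F",s["contact_force"],"w",s["width"])
    yn=np.degrees(np.arctan2(T[1,1],T[0,1]))
    print("yaw now",yn,"shift mm",(T.T@(np.array(P)-p))*1000)
    if yaw is not None:
        a=(yaw-yn+90)%180-90;print("turn about tool x",-a)
    print("tilt fix (rotvec deg, tool):",np.degrees(np.cross([1,0,0],T.T@[0,0,-1])))
E
python3 - <<'E'
from h import *
d=dict(np.load("pics/top0.npz"))
f=lambda *c:[(x/3+140-.33,y/3+150-.33) for x,y in c]
b=at_z(d,f((352,36),(504,149),(390,299),(240,183)),.018)
print("board",b,b.mean(0)); v=[b[1]-b[0],b[2]-b[1],b[3]-b[2],b[0]-b[3]];print([np.linalg.norm(i) for i in v],[np.degrees(np.arctan2(i[1],i[0])) for i in v])
print("dog",at_z(d,f((367,135)),.031))
m=np.r_[at_z(d,f((96,169)),.07),at_z(d,f((34,314)),.048)];print("mallet",m);u=m[0]-m[1];print(np.hypot(u[0],u[1]),np.degrees(np.arctan2(u[1],u[0])))
q=at_z(d,f((657,156),(579,257),(586,272),(754,251),(741,268)),.014);print("sq",q)
h=at_z(d,f((633,236),(705,230),(669,233)),.056);print("handle",h)
print("tapes",at_z(d,f((292,357),),.019),at_z(d,f((112,15),),.024),at_z(d,f((378,357),(515,364)),.016))
go(m[0])
E
```

```text
board [[ 0.6768  0.0227  0.018 ]
 [ 0.5649 -0.1283  0.018 ]
 [ 0.417  -0.0171  0.018 ]
 [ 0.5289  0.1305  0.018 ]] [0.5469 0.002  0.018 ]
[np.float64(0.18799483444050305), np.float64(0.18509609137458347), np.float64(0.18521399491552865), np.float64(0.18304314578679481)] [np.float64(-126.53746997188884), np.float64(143.03902922443822), np.float64(52.827290551856), np.float64(-36.09169650251943)]
dog [[0.5756 0.0067 0.031 ]]
mallet [[0.5353 0.2598 0.07  ]
 [0.4    0.3183 0.048 ]]
0.14745760948659478 -23.381893137989366
sq [[ 0.5599 -0.2811  0.014 ]
 [ 0.4592 -0.2022  0.014 ]
 [ 0.4446 -0.209   0.014 ]
 [ 0.4662 -0.376   0.014 ]
 [ 0.4494 -0.3626  0.014 ]]
handle [[ 0.4774 -0.2472  0.056 ]
 [ 0.4836 -0.3165  0.056 ]
 [ 0.4805 -0.2818  0.056 ]]
tapes [[0.3607 0.0769 0.019 ]] [[0.6941 0.2599 0.024 ]] [[ 0.3611 -0.0059  0.016 ]
 [ 0.3551 -0.1387  0.016 ]]
t 0.1 pos [0.2357 0.5785 0.2049] q [-1.2255  0.4179 -0.0102  1.6141  0.0047  1.1107 -0.053 ] F [-0.8235 -0.2962 -1.0124] w 0.09427649828088944
yaw now 67.83723649153464 shift mm [ 135.152  -182.0247  397.7356]
tilt fix (rotvec deg, tool): [-0.      0.0062  0.06  ]
```

>>> send_rows --commands '[[[4,-18,35],[0,0,0],0],[[4,-18,35],[0,0,0],0],[[4,-18,35],[0,0,0],0],[[4,-18,35],[0,0,0],0],[[4,-18,35],[0,0,0],0],[[4,-18,35],[0,0,0],0],[[4,-18,35],[0,0,0],0],[[4,-18,35],[0,0,0],0],[[4,-18,35],[0,0,0],0],[[4,-18,35],[0,0,0],0],[[0,0,0],[0,0,0],0],[[0,0,0],[0,0,0],0]]'

```text
clock: 1.3
ee_pos: [0.492, 0.2796, 0.1651]
tool_rot: [[-0.001, 0.379, 0.926], [-0.0, 0.926, -0.379], [-1.0, -0.001, -0.0]]
contact_force: [-0.5, 0.6, 0.2]
width: 0.0941
```

```bash
python3 - <<'E'
from h import *
d=snap("wrist","w1");crop(d,0,0,560,420,1.4,"w1.png");print(ray(d,[(280,210)])[0])
go([.494,.278,.016],66.6)
print(proj(d,[[.535,.26,.07],[.494,.278,.048],[.4,.318,.048]])*1.4)
E
```

```text
[0.4153 0.3116 0.3454]
t 1.4 pos [0.4915 0.2806 0.1653] q [-0.687   0.3564  0.1413  1.8079 -0.0595  0.9818  0.663 ] F [-0.257   1.1787  0.6815] w 0.09349188159871116
yaw now 67.85730568082867 shift mm [149.2732  -1.4374   3.4041]
turn about tool x 1.2573056808286793
tilt fix (rotvec deg, tool): [ 0.     -0.0318  0.012 ]
[[394.5236 364.7659]
 [396.3304 291.6055]
 [398.5562 135.6977]]
```

View pics/w1.png

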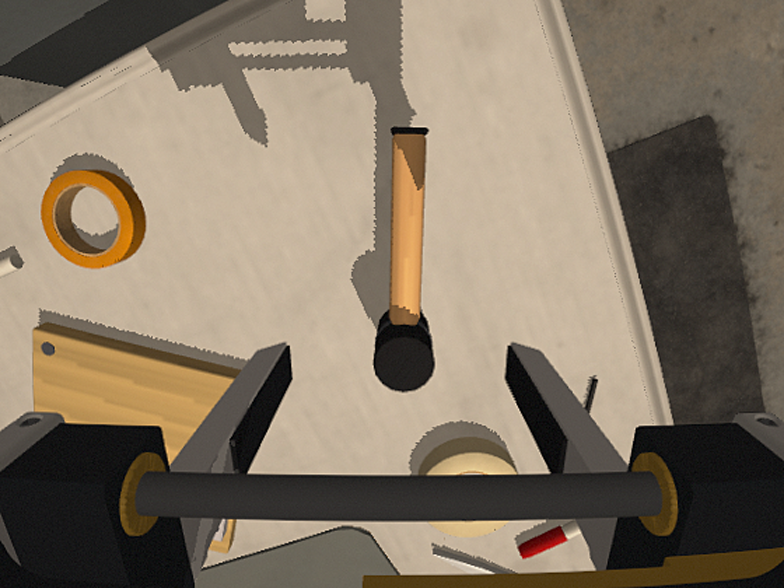

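The wrist view shows the mallet between the jaws: head top centre (404,361), handle end (409,131) and handle near the head (405,300), in the 1.4x picture.

```bash
python3 - <<'E'
from h import *
d=dict(np.load("pics/w1.npz"))
h=at_z(d,[(404/1.4,361/1.4)],.07)[0];e=at_z(d,[(409/1.4,133/1.4)],.048)[0];print(h,e)
u=(e-h)[:2];L=np.hypot(*u);a=np.degrees(np.arctan2(*(-u)[::-1]));print(L,a)
g=h[:2]+u/L*.046;print(g)
go([g[0],g[1],.017],a+90)
E
```

```text
[0.5348 0.2669 0.07  ] [0.401  0.3247 0.048 ]
0.14580161368625796 -23.342528787928824
[0.4926 0.2852]
t 1.4 pos [0.4915 0.2806 0.1653] q [-0.687   0.3564  0.1413  1.8079 -0.0595  0.9818  0.663 ] F [-0.257   1.1787  0.6815] w 0.09349188159871116
yaw now 67.85730568082867 shift mm [148.2741   4.6595  -0.5858]
turn about tool x 1.1998344687575013
tilt fix (rotvec deg, tool): [ 0.     -0.0318  0.012 ]
```

>>> send_rows --commands '[[[25,2,0],[1.2,0,0],0],[[25,2,0],[0,0,0],0],[[25,0,0],[0,0,0],0],[[25,0,0],[0,0,0],0],[[25,0,0],[0,0,0],0],[[15,0,0],[0,0,0],0],[[8,0,0],[0,0,0],0],[[0,0,0],[0,0,0],0],[[0,0,0],[0,0,0],100],[[0,0,0],[0,0,0],255],[[0,0,0],[0,0,0],255],[[0,0,0],[0,0,0],255],[[0,0,0],[0,0,0],255],[[0,0,0],[0,0,0],255],[[0,0,0],[0,0,0],255],[[0,0,0],[0,0,0],255],[[0,0,0],[0,0,0],255]]'

```text
clock: 3.05
ee_pos: [0.4935, 0.2838, 0.0174]
tool_rot: [[-0.0, 0.396, 0.918], [-0.0, 0.918, -0.396], [-1.0, -0.0, 0.0]]
contact_force: [-0.2, 0.7, -0.4]
width: 0.0252
```

>>> send_rows --commands '[[[0,0,0],[0,0,0],255],[[0,0,0],[0,0,0],255],[[0,0,0],[0,0,0],255],[[-5,0,0],[0,0,0],255],[[-15,0,0],[0,0,0],255],[[-25,0,0],[0,0,0],255],[[-25,0,0],[0,0,0],255],[[-10,0,0],[0,0,0],255],[[0,0,0],[0,0,0],255]]'

```text
clock: 3.95
ee_pos: [0.4942, 0.2841, 0.0991]
tool_rot: [[0.002, 0.397, 0.918], [0.001, 0.918, -0.397], [-1.0, 0.002, 0.001]]
contact_force: [-0.6, -0.4, -3.7]
width: 0.022
```

```bash
python3 - <<'E'
from h import *
d=snap("wrist","w2");crop(d,0,0,560,420,1.4,"w2.png")
go([.5,0,.1])
E
```

```text
t 4.0 pos [0.4936 0.2838 0.0977] q [-0.6841  0.4472  0.1363  1.8525 -0.0786  0.8464  0.6541] F [-0.5406  0.0849 -4.2096] w 0.021780329193822806
yaw now 66.63992592700474 shift mm [  -2.373  -258.0331  118.4469]
tilt fix (rotvec deg, tool): [ 0.      0.023  -0.0375]
```

View pics/w2.png

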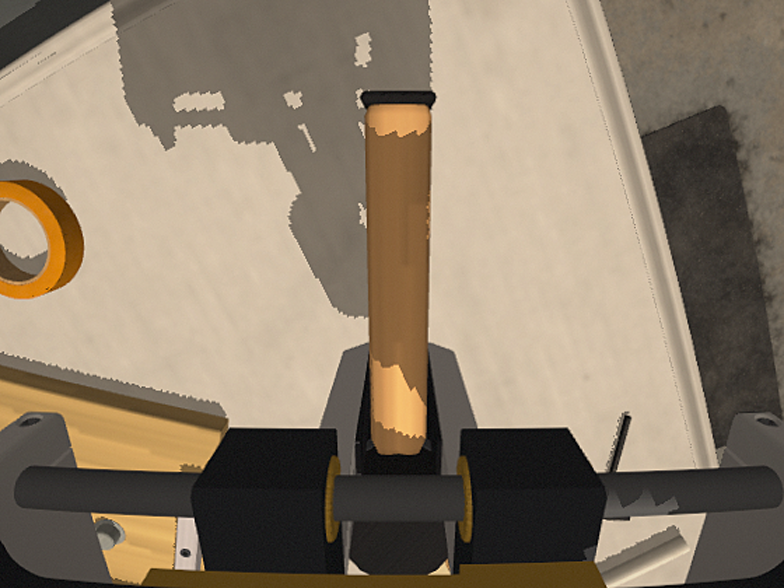

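The mallet is gripped and lifted (handle from 398,450 to its end at 398,100). I'll check its tilt and where the head is, and look for the dog from here.

```bash
python3 - <<'E'
from h import *
d=dict(np.load("pics/w2.npz"));s=robot.get_state();T=s["tool_rot"];p=s["ee_pos"]
uv=[(398/1.4,v/1.4) for v in (125,180,240,300,360,400)]
P=by_depth(d,uv);print((P-p)@T*1000)
e=by_depth(d,[(398/1.4,110/1.4),(398/1.4,104/1.4),(398/1.4,98/1.4)]);print((e-p)@T*1000)
c=by_depth(d,[(110/1.4,533/1.4)]);print(c)
E
```

```text
[[-33.5485   1.0087 -94.2739]
 [-32.9483   1.0204 -77.4468]
 [-33.7673   1.0316 -58.0818]
 [-32.5605   1.0469 -36.8997]
 [-33.2411   1.0603 -14.4692]
 [-32.773    1.0715   2.0786]]
[[ -32.3218    1.0076  -98.847 ]
 [ -32.8252    1.0058 -100.5646]
 [ -34.4531    1.0024 -102.1162]]
[[0.572  0.0174 0.0261]]
```

>>> send_rows --commands '[[[0,-20,12],[0,0,0],255],[[0,-28,18],[0,0,0],255],[[0,-28,18],[0,0,0],255],[[0,-28,18],[0,0,0],255],[[0,-20,13],[0,0,0],255],[[0,-16,10],[0,0,0],255],[[0,0,0],[0,0,0],255],[[0,0,0],[0,0,0],255]]'

```text
clock: 4.8
ee_pos: [0.5192, 0.1197, 0.0965]
tool_rot: [[-0.002, 0.397, 0.918], [-0.001, 0.918, -0.397], [-1.0, -0.001, -0.001]]
contact_force: [0.2, 0.5, -3.5]
width: 0.0218
```

```bash
python3 - <<'E'
from h import *
d=snap("top","t3");s=robot.get_state();T=s["tool_rot"];p=s["ee_pos"]
pts=[p+T@[-.055,0,.047],p+T@[-.033,0,-.105],p+T@[.015,0,.047]]
print(pts,(proj(d,pts)-[190,140])*3.5+1.25)
crop(d,190,140,410,300,3.5,"t3.png")
w=snap("wrist","w3");crop(w,0,0,560,420,1.4,"w3.png")
E
```

```text
[array([0.5624, 0.1018, 0.1516]), array([0.4228, 0.162 , 0.1298]), array([0.5623, 0.1018, 0.0816])] [[125.2702 185.4458]
 [ 44.3324 372.2301]
 [133.5102 198.7669]]
```

View pics/t3.png

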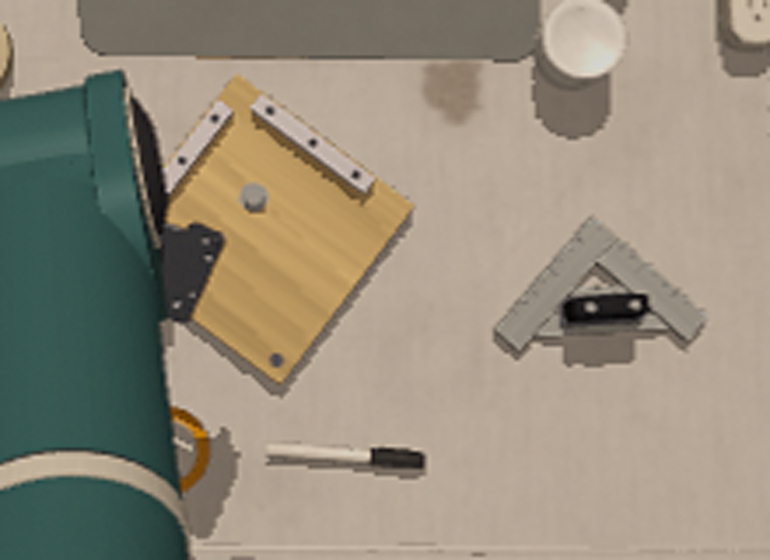

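View pics/w3.png

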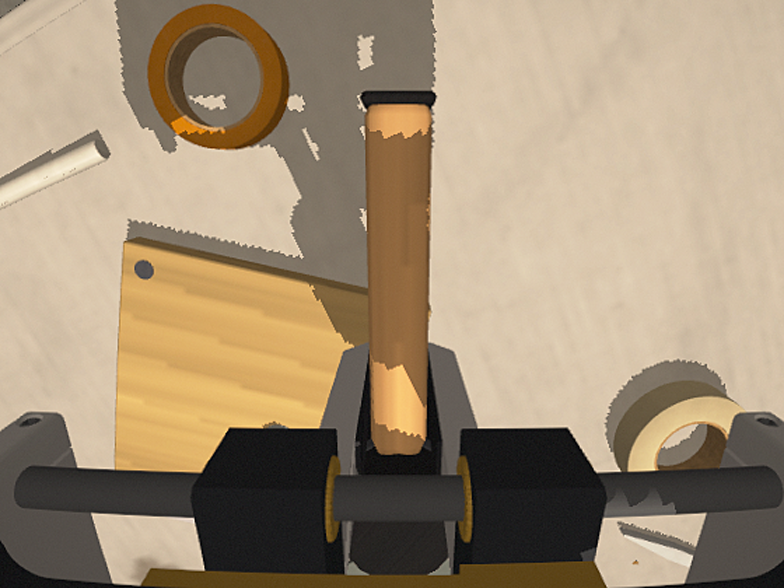

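```bash
python3 - <<'E'
from h import *
w=dict(np.load("pics/w3.npz"));d=dict(np.load("pics/t3.npz"));d0=dict(np.load("pics/top0.npz"))
P=at_z(w,np.array([(124,243),(116,468),(362,292)])/1.4,.018);print(P)
v=P[1]-P[0];u=P[2]-P[0];print(np.degrees(np.arctan2(v[1],v[0])),np.degrees(np.arctan2(u[1],u[0])))
print("w3 depth check",by_depth(w,np.array([(200,350),(200,180)])/1.4))
g=lambda a:np.array([((x-1.25)/3.5+190,(y-1.25)/3.5+140) for x,y in a])
print("top: corners",at_z(d,g([(237,77),(413,207),(280,385)]),.018),"hole",at_z(d,g([(277,360)]),.018))
print("wrist hole",at_z(w,np.array([(144,269)])/1.4,.018))
# amber tape from wrist at z .019 and top
print("amber wrist",at_z(w,np.array([(217,76)])/1.4,.019), "top .3607 .0769")
print("dog top depth: ",by_depth(d,g([(253,190)])),at_z(d,g([(253,192)]),.03))
w2=dict(np.load("pics/w2.npz"))
print("w2 dog",at_z(w2,np.array([(110,530)])/1.4,.03))
E
```

```text
[[ 0.4187 -0.0143  0.018 ]
 [ 0.5519 -0.112   0.018 ]
 [ 0.503   0.1044  0.018 ]]
-36.278722498338674 54.590881595658196
w3 depth check [[ 0.4969 -0.0059  0.0186]
 [ 0.4037  0.04    0.0011]]
top: corners [[ 0.6769  0.0216  0.018 ]
 [ 0.5665 -0.1283  0.018 ]
 [ 0.4161 -0.017   0.018 ]] hole [[ 0.4368 -0.0143  0.018 ]]
wrist hole [[ 0.4374 -0.0113  0.018 ]]
amber wrist [[0.3619 0.0828 0.019 ]] top .3607 .0769
dog top depth:  [[0.5788 0.007  0.0247]] [[0.5763 0.0069 0.03  ]]
w2 dog [[0.5672 0.0238 0.03  ]]
```

>>> send_rows --commands '[[[0,-16,10],[0,0,0],255],[[0,-25,16],[0,0,0],255],[[0,-23,15],[0,0,0],255],[[0,-14,8],[0,0,0],255],[[0,0,0],[0,0,0],255],[[20,0,0],[0,0,0],255],[[20,0,0],[0,0,0],255],[[10,0,0],[0,0,0],255],[[2,0,0],[0,0,0],255],[[2,0,0],[0,0,0],255],[[2,0,0],[0,0,0],255]]'

```text
clock: 6.0
ee_pos: [0.5341, 0.0295, 0.0421]
tool_rot: [[0.001, 0.396, 0.918], [0.0, 0.918, -0.396], [-1.0, 0.001, 0.0]]
contact_force: [-3.5, 3.6, 3.9]
width: 0.0219
```

>>> send_rows --commands '[[[2,0,0],[0,0,0],255],[[2,0,0],[0,0,0],255],[[2,0,0],[0,0,0],255],[[2,0,0],[0,0,0],255],[[0,0,0],[0,0,0],255]]'

```text
clock: 6.5
ee_pos: [0.5341, 0.0293, 0.0339]
tool_rot: [[0.001, 0.396, 0.918], [0.0, 0.918, -0.396], [-1.0, 0.001, 0.0]]
contact_force: [-4.4, 4.5, 12.9]
width: 0.022
```

>>> send_rows --commands '[[[1,0,0],[0,0,0],255],[[1,0,0],[0,0,0],255],[[1,0,0],[0,0,0],255],[[0,0,0],[0,0,0],255]]'

```text
clock: 6.9
ee_pos: [0.5341, 0.0293, 0.0313]
tool_rot: [[0.001, 0.396, 0.918], [0.001, 0.918, -0.396], [-1.0, 0.001, 0.0]]
contact_force: [-9.4, 5.4, 20.7]
width: 0.0221
```

```bash
python3 - <<'E'
from h import *
d=snap("wrist","w4");s=robot.get_state();T=s["tool_rot"];p=s["ee_pos"]
print(p,s["contact_force"],s["wrist_torque"],s["width"])
P=by_depth(d,[(398/1.4,v/1.4) for v in (125,180,240,300,360,400)]);print((P-p)@T*1000)
E
```

```text
[0.5341 0.0293 0.0313] [-8.1168  5.1    20.5708] [1.1464 1.7656 0.1156] 0.021752769692419117
[[-26.328    0.4902 -95.1227]
 [-25.7021   0.501  -77.6235]
 [-30.7384   0.5136 -58.1909]
 [-30.5346   0.5266 -37.088 ]
 [-32.3411   0.5404 -15.0846]
 [-33.2101   0.5503   0.6372]]
```

>>> send_rows --commands '[[[-3,0,0],[0,0,0],255],[[-6,0,0],[0,0,0],255],[[-6,0,0],[0,0,0],255],[[0,0,0],[0,0,0],255],[[0,0,0],[0,0,0],255]]'

```text
clock: 7.45
ee_pos: [0.5339, 0.0288, 0.0456]
tool_rot: [[0.0, 0.397, 0.918], [-0.0, 0.918, -0.397], [-1.0, -0.0, 0.0]]
contact_force: [0.0, -0.3, -3.5]
width: 0.0214
```

```bash
cat >> h.py <<'E'
def tilt(name):
    d=snap("wrist",name);s=robot.get_state();T=s["tool_rot"];p=s["ee_pos"]
    P=by_depth(d,[(398/1.4,v) for v in range(95,285,5)])
    a=(P-p)@T*1000;c=np.polyfit(a[:,2],a[:,0],1);w=np.polyfit(a[:,2],P[:,2]*1000,1)
    r=np.abs(a[:,0]-np.polyval(c,a[:,2]));k=r<3;c=np.polyfit(a[k,2],a[k,0],1);w=np.polyfit(a[k,2],P[k,2]*1000,1)
    hd=47;print("t %.1f"%s["clock"],p,s["contact_force"],s["wrist_torque"],"tilt rel tool deg %.2f, world slope deg %.2f"%(np.degrees(np.arctan(c[0])),np.degrees(np.arctan(w[0]))),"handle top at z=0: x",c[1],"head bottom z",np.polyval(w,hd)-48)
E
python3 - <<'E'
from h import *
tilt("w5")
E
```

```text
t 7.5 [0.5337 0.0289 0.0454] [-0.4835 -0.6214 -2.615 ] [ 0.0063  0.1126 -0.0109] tilt rel tool deg -4.56, world slope deg 4.56 handle top at z=0: x -33.714871462910736 head bottom z 34.856611000354306
```

>>> send_rows --commands '[[[0,0,0],[0,3.5,0],255],[[0,0,0],[0,3.5,0],255],[[4,0,0.5],[0,0,0],255],[[3,0,0.4],[0,0,0],255],[[2,0,0.25],[0,0,0],255],[[2,0,0.25],[0,0,0],255],[[0,0,0],[0,0,0],255]]'

```text
clock: 8.2
ee_pos: [0.5328, 0.0293, 0.0344]
tool_rot: [[-0.113, 0.396, 0.911], [0.048, 0.918, -0.393], [-0.992, -0.0, -0.122]]
contact_force: [-4.5, 0.4, 3.1]
width: 0.0219
```

```bash
python3 - <<'E'
from h import *
tilt("w6")
E
```

```text
t 8.2 [0.5329 0.0293 0.0344] [-3.1657  0.0519  0.4933] [-0.1059  0.6735  0.0265] tilt rel tool deg -6.31, world slope deg -0.71 handle top at z=0: x -33.70706206003245 head bottom z 19.250608373650095
```

>>> send_rows --commands '[[[-6,0,-0.7],[0,0,0],255],[[0,0,0],[0,3,0],255],[[0,0,0],[0,0,0],255],[[8,0,1.4],[0,0,0],255],[[3,0,0.5],[0,0,0],255],[[0,0,0],[0,0,0],255]]'

```text
clock: 8.85
ee_pos: [0.5335, 0.0293, 0.0293]
tool_rot: [[-0.159, 0.396, 0.904], [0.068, 0.918, -0.39], [-0.985, 0.0, -0.173]]
contact_force: [-4.5, 1.5, 7.7]
width: 0.0215
```

```bash
python3 - <<'E'
from h import *
tilt("w7")
E
```

```text
t 8.9 [0.5335 0.0293 0.0294] [-4.6396  1.0636  7.673 ] [ 0.1942  0.9846 -0.02  ] tilt rel tool deg -14.42, world slope deg 4.61 handle top at z=0: x -36.87833871308611 head bottom z 21.47877730025995
```

>>> send_rows --commands '[[[-10,0,-1.7],[0,0,0],255],[[-25,0,-4],[0,2.3,0],255],[[-25,10,0],[0,2.3,0],255],[[-5,25,15],[0,0,0],255],[[0,30,20],[0,0,0],255],[[0,30,20],[0,0,0],255],[[0,10,10],[0,0,0],255],[[0,0,0],[0,0,0],255],[[0,0,0],[0,0,0],255]]'

```text
clock: 9.8
ee_pos: [0.6393, 0.0974, 0.0774]
tool_rot: [[-0.231, 0.397, 0.888], [0.099, 0.918, -0.384], [-0.968, -0.001, -0.252]]
contact_force: [-0.5, 0.4, -3.3]
width: 0.0219
```

```bash
python3 - <<'E'
from h import *
tilt("w8")
d=dict(np.load("pics/w8.npz"));print(proj(d,[[.5766,.0107,.018],[.5766,.0107,.032]]))
t=snap("top","t8");print(proj(t,[[.5766,.0107,.018]]))
a=cv2.resize(d["pixels"][:,:,::-1],(480,360))
b=cv2.resize(np.ascontiguousarray(t["pixels"][150:250,210:310,::-1]),(300,300),interpolation=cv2.INTER_CUBIC)
o=np.zeros((360,790,3),np.uint8);o[:,:480]=a;o[:300,490:]=b;cv2.imwrite("pics/c8.png",o)
E
```

```text
t 9.8 [0.6392 0.0971 0.0777] [-0.879  -0.9939 -3.326 ] [-0.1586 -0.3087  0.0506] tilt rel tool deg -13.95, world slope deg -0.64 handle top at z=0: x -36.00488692582056 head bottom z 64.02015011862693
[[153.9938 215.2096]
 [146.6241 216.0838]]
[[260.6831 194.9719]]
```

View pics/c8.png

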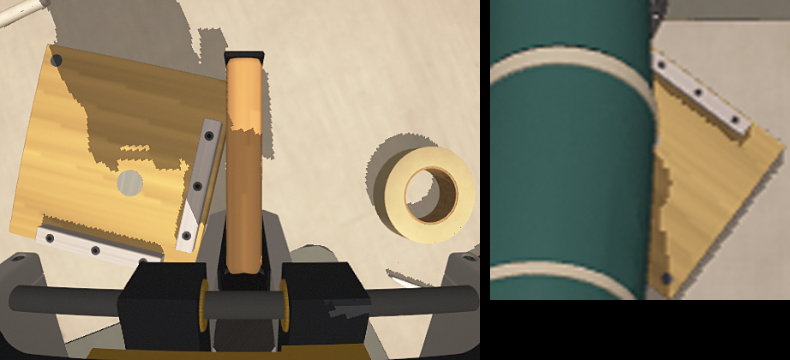

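The dog, at (130,182) in the left half, shows no side or shadow and looks flush. I'll check that against the depth map and locate the fences in this frame.

```bash
python3 - <<'E'
from h import *
k=560/480
for n in range(2):
    d=dict(np.load("pics/w8.npz")) if n==0 else snap("wrist","w9")
    c=np.array((130,182))*k
    off=np.array([(x,y) for x in range(-30,31,2) for y in range(-30,31,2)])
    P=by_depth(d,c+off);r=np.hypot(*off.T)
    A=r<10;B=(r>20)&(r<30)&(P[:,2]<.03)
    print("dog z",np.median(P[A,2]),P[A,2].mean(),P[A,2].std()/np.sqrt(A.sum()),"board",np.median(P[B,2]),P[B,2].mean(),B.sum())
    M=np.c_[P[B,:2],np.ones(B.sum())];co=np.linalg.lstsq(M,P[B,2],rcond=None)[0]
    res=P[A,2]-np.c_[P[A,:2],np.ones(A.sum())]@co;print("above plane mm",res.mean()*1000,np.abs(res).std()*1000)
d=dict(np.load("pics/w8.npz"))
print("dog",at_z(d,[c],.018))
# fence top inner edges at z .032
px=np.array([(37,228),(162,263),(206,119),(178,247)])*k
print(at_z(d,px,.032))
print("corner -x-y",at_z(d,np.array([(48,45)])*k,.018))
E
```

```text
dog z 0.01965579570753545 0.019583651993587733 8.081141747329389e-05 board 0.019042750932922348 0.019069283943967792 379
above plane mm 0.5130465443081343 0.457868591263495
dog z 0.019477146846525017 0.019489281815559235 8.022317983831105e-05 board 0.01903228970838966 0.019059390108630947 379
above plane mm 0.4293474431044441 0.470291768100639
dog [[0.5737 0.0099 0.018 ]]
[[ 0.5789 -0.0843  0.032 ]
 [ 0.6533  0.012   0.032 ]
 [ 0.5519  0.0997  0.032 ]
 [ 0.6456  0.0314  0.032 ]]
corner -x-y [[ 0.4189 -0.0137  0.018 ]]
```

>>> send_rows --commands '[[[4,-21,-15],[0,0,0],255],[[4,-24,-18],[0,0,0],255],[[4,-24,-18],[0,0,0],255],[[4,-23,-15],[0,0,0],255],[[3.4,-14,-8.8],[0,0,0],255],[[0,0,0],[0,2,0],255],[[19,0,5],[0,0,0],255],[[17,0,4.5],[0,0,0],255],[[0,0,0],[0,0,0],255],[[10,0,3],[0,0,0],255],[[1.5,0,0.5],[0,0,0],255],[[0,0,0],[0,0,0],255]]'

```text
clock: 11.15
ee_pos: [0.5257, 0.0314, 0.0295]
tool_rot: [[-0.262, 0.397, 0.88], [0.114, 0.918, -0.38], [-0.958, 0.0, -0.286]]
contact_force: [-5.2, 0.1, 6.9]
width: 0.0219
```

```bash
python3 - <<'E'
from h import *
tilt("w10")
E
```

```text
t 11.2 [0.5257 0.0314 0.0295] [-4.524  -0.0653  7.9199] [0.0613 1.3203 0.0562] tilt rel tool deg -17.39, world slope deg 0.84 handle top at z=0: x -37.542155947066284 head bottom z 18.190559960108104
```

>>> send_rows --commands '[[[-20,0,-6],[0,0.8,0],255],[[-38,0,-11.5],[0,0,0],255],[[0,12,-7],[0,0,0],255],[[4,24,-14],[0,0,0],255],[[4,24,-14],[0,0,0],255],[[4,24,-14],[0,0,0],255],[[4,24,-14],[0,0,0],255],[[4,24,-14],[0,0,0],255],[[4,24,-14],[0,0,0],255],[[4,24,-14],[0,0,0],255],[[4,24,-14],[0,0,0],255],[[4,15,-9],[0,0,0],255],[[0,0,0],[0,0,0],255],[[0,0,0],[0,0,0],255]]'

```text
clock: 12.6
ee_pos: [0.4908, 0.2845, 0.0927]
tool_rot: [[-0.275, 0.396, 0.876], [0.118, 0.918, -0.378], [-0.954, -0.001, -0.299]]
contact_force: [-0.3, -1.2, -4.0]
width: 0.0217
```

```bash
python3 - <<'E'
from h import *
tilt("w11");go([.49,.285,.016])
d=dict(np.load("pics/w11.npz"));print(proj(d,[[.574,.01,.018]]))
E
```

```text
t 12.7 [0.4911 0.2839 0.0927] [ 0.2354 -1.1936 -3.8641] [-0.2113 -0.4057 -0.0287] tilt rel tool deg -16.72, world slope deg -0.68 handle top at z=0: x -37.55879053393355 head bottom z 79.99825123396317
t 12.7 pos [0.4911 0.2839 0.0927] q [-0.481   0.5689  0.0474  1.6981 -0.2826  1.0972  0.8812] F [ 0.2354 -1.1936 -3.8641] w 0.021498550010955447
yaw now 66.58602118605859 shift mm [73.6339  0.6284 21.5607]
tilt fix (rotvec deg, tool): [  0.     -17.111    0.0414]
[[ 46.5575 443.6228]]
```

>>> send_rows --commands '[[[20,0,6.3],[0,-0.6,0],255],[[30,0,9.4],[0,0,0],255],[[18,0,5.6],[0,0,0],255],[[5,0,1.6],[0,0,0],255],[[1.5,0,0.5],[0,0,0],255],[[1,0,0.3],[0,0,0],255],[[0,0,0],[0,0,0],255]]'

```text
clock: 13.35
ee_pos: [0.4921, 0.2847, 0.0147]
tool_rot: [[-0.264, 0.397, 0.879], [0.115, 0.918, -0.38], [-0.958, 0.001, -0.288]]
contact_force: [0.3, -1.1, -3.2]
width: 0.0221
```

>>> send_rows --commands '[[[1,0,0.3],[0,0,0],255],[[1,0,0.3],[0,0,0],255],[[0,0,0],[0,0,0],255]]'

```text
clock: 13.65
ee_pos: [0.4914, 0.2847, 0.0118]
tool_rot: [[-0.265, 0.396, 0.879], [0.115, 0.918, -0.38], [-0.957, 0.0, -0.289]]
contact_force: [0.3, -0.9, -2.9]
width: 0.0216
```

```bash
python3 - <<'E'
from h import *
tilt("w12")
E
```

```text
t 13.7 [0.4914 0.2847 0.0118] [ 0.2932 -0.2284 -3.8648] [-0.1283 -0.3402 -0.0669] tilt rel tool deg -18.66, world slope deg 1.97 handle top at z=0: x -38.437569417646124 head bottom z 2.2140735586489697
```

>>> send_rows --commands '[[[0.8,0,0.2],[0,1,0],255],[[0.8,0,0.2],[0,0,0],255],[[0,0,0],[0,0,0],255]]'

```text
clock: 14.0
ee_pos: [0.4914, 0.2851, 0.0117]
tool_rot: [[-0.282, 0.396, 0.874], [0.122, 0.918, -0.377], [-0.952, 0.001, -0.307]]
contact_force: [-7.5, -3.6, 22.5]
width: 0.0218
```

```bash
python3 - <<'E'
from h import *
tilt("w13")
E
```

```text
t 14.1 [0.4914 0.2851 0.0117] [-7.3093 -3.809  23.4083] [-0.4568  2.4692  0.3859] tilt rel tool deg -19.21, world slope deg 1.42 handle top at z=0: x -38.85554921227771 head bottom z 1.8019328849781004
```

>>> send_rows --commands '[[[-0.8,0,-0.2],[0,0,0],255],[[0,0,0],[0,0,0],150],[[0,0,0],[0,0,0],0],[[0,0,0],[0,0,0],0],[[0,0,0],[0,0,0],0],[[0,0,0],[0,0,0],0],[[0,0,0],[0,0,0],0],[[-15,0,-5],[0,0,0],0],[[-30,0,-9.5],[0,0,0],0],[[-40,0,-12.5],[0,0,0],0],[[-40,0,-12.5],[0,0,0],0],[[0,0,0],[0,-8.5,0],0],[[0,0,0],[0,-8.5,0],0],[[0,0,0],[0,-0.8,0],0]]'

```text
clock: 15.45
ee_pos: [0.4897, 0.2872, 0.1441]
tool_rot: [[0.006, 0.392, 0.92], [0.001, 0.92, -0.392], [-1.0, 0.003, 0.005]]
contact_force: [0.6, 0.5, 0.2]
width: 0.0942
```

```bash
python3 - <<'E'
from h import *
# square estimate (top + ~(2,4)mm)
go([.4825,-.278,.16],5.1)
E
```

```text
t 15.4 pos [0.4897 0.2872 0.1441] q [-0.6794  0.3807  0.1163  1.826  -0.0509  0.9328  0.6271] F [0.5564 0.4801 0.1743] w 0.09424059154675193
yaw now 66.94350491723507 shift mm [ -16.4253 -522.8261  214.7694]
turn about tool x 61.84350491723507
tilt fix (rotvec deg, tool): [ 0.      0.2702 -0.173 ]
```

>>> send_rows --commands '[[[-2,0,0],[7.7,0,0],0],[[-2,0,0],[7.7,0,0],0],[[-2,0,0],[7.7,0,0],0],[[-2,0,0],[7.7,0,0],0],[[-2,0,0],[7.7,0,0],0],[[-2,0,0],[7.7,0,0],0],[[-2,0,0],[7.7,0,0],0],[[-2,0,0],[7.7,0,0],0],[[0,-2,20],[0,0,0],0],[[0,-4,36],[0,0,0],0],[[0,-4,36],[0,0,0],0],[[0,-4,36],[0,0,0],0],[[0,-4,36],[0,0,0],0]]'

```text
clock: 16.75
ee_pos: [0.4881, 0.1172, 0.1586]
tool_rot: [[-0.0, 0.996, 0.089], [0.001, 0.089, -0.996], [-1.0, -0.0, -0.001]]
contact_force: [1.0, -1.0, 0.9]
width: 0.0941
```

>>> send_rows --commands '[[[0,-4,36],[0,0,0],0],[[0,-4,36],[0,0,0],0],[[0,-4,36],[0,0,0],0],[[0,-4,36],[0,0,0],0],[[0,-4,36],[0,0,0],0],[[0,-4,36],[0,0,0],0],[[0,-4,36],[0,0,0],0],[[0,-4,36],[0,0,0],0],[[0,-4,36],[0,0,0],0],[[0,-4,36],[0,0,0],0],[[0,-2,25],[0,0,0],0],[[0,0,0],[0,0,0],0],[[0,0,0],[0,0,0],0]]'

```text
clock: 18.05
ee_pos: [0.4797, -0.2682, 0.1582]
tool_rot: [[-0.0, 0.996, 0.088], [0.001, 0.088, -0.996], [-1.0, -0.0, -0.001]]
contact_force: [0.3, 0.6, -0.0]
width: 0.0938
```

```bash
python3 - <<'E'
from h import *
d=snap("wrist","w14");t=snap("top","t14")
go([.4825,-.278,.16],5.1)
a=cv2.resize(d["pixels"][:,:,::-1],(480,360))
b=cv2.resize(np.ascontiguousarray(t["pixels"][150:290,130:310,::-1]),(309,240),interpolation=cv2.INTER_CUBIC)
o=np.zeros((360,790,3),np.uint8);o[:,:480]=a;o[:240,481:]=b;cv2.imwrite("pics/c14.png",o)
E
```

```text
t 18.1 pos [ 0.4803 -0.2669  0.1582] q [-0.013   0.3795  0.5775  1.8661 -0.249   0.968   0.7638] F [ 0.5928  0.1566 -1.1453] w 0.09397056615738639
yaw now 5.120247831471424 shift mm [-1.8178  1.2155 11.2165]
turn about tool x 0.020247831471422728
tilt fix (rotvec deg, tool): [ 0.     -0.0464 -0.0083]
```

View pics/c14.png

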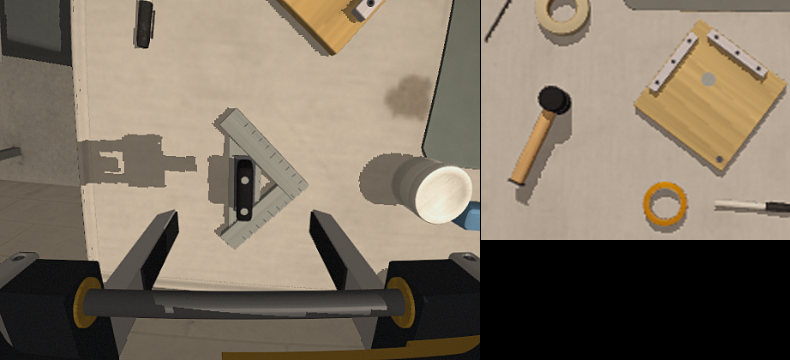

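The mallet is standing clear on the table and the dog looks flush in the top view. In the wrist half, the handle runs from (245,158) to (245,219) and the square's corner is at (307,185).

```bash
python3 - <<'E'
from h import *
k=560/480
d=dict(np.load("pics/w14.npz"))
h=at_z(d,np.array([(245,158),(245,219),(245,188.5)])*k,.056);print(h)
s=at_z(d,np.array([(307,185),(236,108),(217,123),(218,234),(235,248)])*k,.014);print("corner, leg ends",s)
for i,j in((0,1),(0,4)):
    v=s[i]-s[j];print(np.degrees(np.arctan2(v[1],v[0])),np.hypot(*v[:2]))
v=h[0]-h[1];print("handle ang",np.degrees(np.arctan2(v[1],v[0])))
# top-face depth of handle segment
D=by_depth(d,np.array([(x,y) for x in range(225,265) for y in range(150,226)])*k);m=D[:,2]>.048;print("handle blob",m.sum(),D[m].mean(0))
q=D[m][:,:2]-D[m][:,:2].mean(0);w,V=np.linalg.eigh(q.T@q);print(np.degrees(np.arctan2(*V[::-1,1])))
E
```

```text
[[ 0.4795 -0.2433  0.056 ]
 [ 0.4857 -0.3124  0.056 ]
 [ 0.4825 -0.2767  0.056 ]]
corner, leg ends [[ 0.5601 -0.279   0.014 ]
 [ 0.4649 -0.1947  0.014 ]
 [ 0.4443 -0.2135  0.014 ]
 [ 0.4543 -0.3559  0.014 ]
 [ 0.4781 -0.3746  0.014 ]]
-41.56052503533097 0.12719596503665798
49.36503894767152 0.12593555626635958
handle ang 95.14114943115528
handle blob 890 [ 0.4824 -0.2807  0.06  ]
94.5494273652969
```

>>> send_rows --commands '[[[20,0.6,6],[0.3,0,0],0],[[30,0.6,5],[0,0,0],0],[[30,0,0],[0,0,0],0],[[30,0,0],[0,0,0],0],[[20,0,0],[0,0,0],0],[[7,0,0],[0,0,0],0],[[0,0,0],[0,0,0],0],[[0,0,0],[0,0,0],100],[[0,0,0],[0,0,0],255],[[0,0,0],[0,0,0],255],[[0,0,0],[0,0,0],255],[[0,0,0],[0,0,0],255],[[0,0,0],[0,0,0],255],[[0,0,0],[0,0,0],255],[[0,0,0],[0,0,0],255],[[0,0,0],[0,0,0],255],[[0,0,0],[0,0,0],255],[[0,0,0],[0,0,0],255],[[0,0,0],[0,0,0],255]]'

```text
clock: 20.05
ee_pos: [0.4824, -0.2786, 0.021]
tool_rot: [[-0.0, 0.997, 0.083], [-0.0, 0.083, -0.997], [-1.0, -0.0, -0.0]]
contact_force: [-1.1, -0.7, 0.3]
width: 0.0177
```

>>> send_rows --commands '[[[-5,0,0],[0,0,0],255],[[-15,0,0],[0,0,0],255],[[-25,0,0],[0,0,0],255],[[-25,0,0],[0,0,0],255],[[-10,0,0],[0,0,0],255],[[0,0,0],[0,0,0],255],[[0,0,0],[0,0,0],255]]'

```text
clock: 20.75
ee_pos: [0.4824, -0.2782, 0.1006]
tool_rot: [[-0.0, 0.997, 0.083], [0.0, 0.083, -0.997], [-1.0, -0.0, -0.0]]
contact_force: [0.2, 0.5, -4.6]
width: 0.0179
```

```bash
python3 - <<'E'
from h import *
d=snap("wrist","w15");go([.5,0,.1],8.8);cv2.imwrite("pics/w15.png",cv2.resize(d["pixels"][:,:,::-1],(784,588)))
E
```

```text
t 20.8 pos [ 0.4821 -0.2781  0.1002] q [ 0.0376  0.4735  0.5464  1.8919 -0.3167  0.8636  0.8267] F [-0.5158  0.2549 -4.0694] w 0.017913704158197687
yaw now 4.747706018632714 shift mm [   0.2698   40.8512 -275.714 ]
turn about tool x -4.052293981367285
tilt fix (rotvec deg, tool): [ 0.     -0.0328  0.0609]
```

View pics/w15.png

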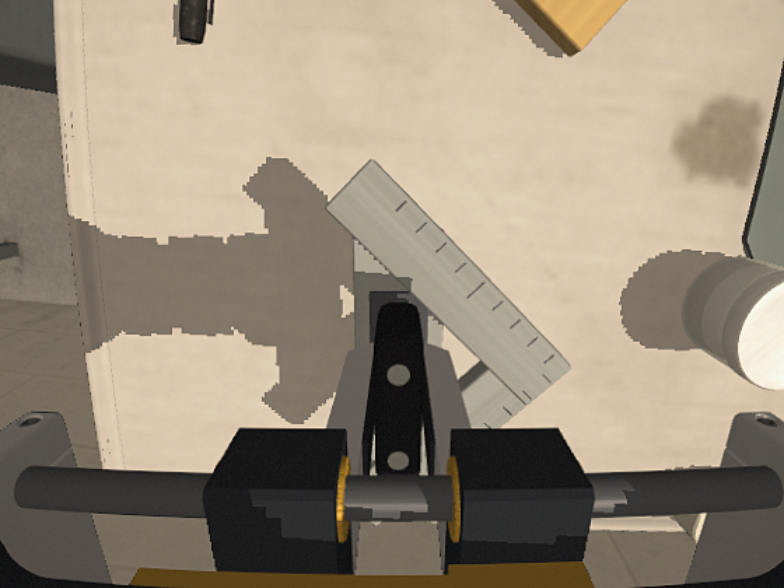

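The square hangs from the handle; the visible leg's outer edge runs from (373,160) to the corner at (570,367).

```bash
python3 - <<'E'
from h import *
d=dict(np.load("pics/w15.npz"));s=robot.get_state();T=s["tool_rot"];p=s["ee_pos"]
uv=np.array([(373,160),(570,367),(328,207)])/1.4
P=at_z(d,uv,.093);r=(P-p)@T*1000;print(r);v=r[1]-r[0]
print("edge len",np.linalg.norm(v),"world ang",np.degrees(np.arctan2(*(P[1]-P[0])[1::-1])))
g=np.array([(373-x*45/65+197*t,170+207*t) for x in range(0,30,5) for t in np.linspace(.03,.85,20)])/1.4
g=np.array([(365+195*t-a*.7,175+205*t+a*.7) for a in range(5,35,5) for t in np.linspace(0.05,.85,20)])/1.4
D=by_depth(d,g);c,*_=np.linalg.lstsq(np.c_[D[:,:2],np.ones(len(D))],D[:,2],rcond=None);print("slopes deg",np.degrees(c[:2]),"z",np.median(D[:,2]))
E
```

```text
[[  7.2141  -9.3315 -84.8425]
 [  7.0662  80.5816   6.589 ]
 [  7.2234 -28.2036 -66.1063]]
edge len 128.23458989809666 world ang -40.732020028831855
slopes deg [0.413  0.2435] z 0.09460790589821753
```

>>> send_rows --commands '[[[0,0,0],[-4.1,0,0],255],[[0,6,-14],[0,0,0],255],[[0,12,-27],[0,0,0],255],[[0,13,-28],[0,0,0],255],[[0,13,-28],[0,0,0],255],[[0,13,-28],[0,0,0],255],[[0,13,-28],[0,0,0],255],[[0,13,-28],[0,0,0],255],[[0,13,-28],[0,0,0],255],[[0,13,-28],[0,0,0],255],[[0,9,-23],[0,0,0],255],[[0,5.4,-14],[0,0,0],255],[[0,0,0],[0,0,0],255],[[0,0,0],[0,0,0],255]]'

```text
clock: 22.2
ee_pos: [0.5619, 0.0106, 0.1006]
tool_rot: [[-0.001, 0.988, 0.153], [-0.001, 0.153, -0.988], [-1.0, -0.001, 0.001]]
contact_force: [-0.2, -0.5, -2.9]
width: 0.0178
```

```bash
python3 - <<'E'
from h import *
d=snap("wrist","w16");go([.5618,.0122,.042],8.85);cv2.imwrite("pics/w16.png",cv2.resize(d["pixels"][:,:,::-1],(784,588)))
E
```

```text
t 22.2 pos [0.562  0.0101 0.1008] q [-0.4485  0.4679  0.4768  1.8768 -0.2752  0.8624  0.318 ] F [-0.0736  0.4168 -3.5926] w 0.017411989160241524
yaw now 8.752981683762656 shift mm [58.7569  0.2091 -2.1539]
turn about tool x -0.09701831623733881
tilt fix (rotvec deg, tool): [-0.      0.0321  0.0373]
```

View pics/w16.png

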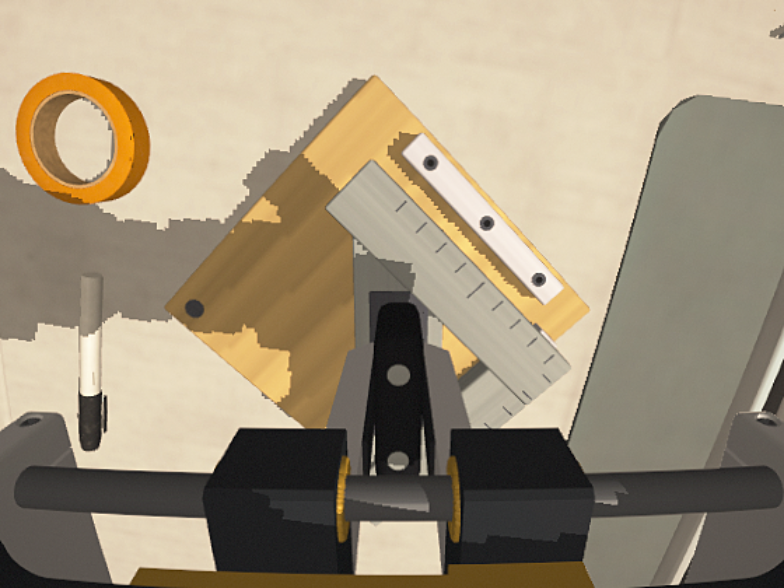

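The square hovers over the board: fence_y's inner top edge runs from (402,152) to (545,304), and board corners show at (375,76), (590,308) and (165,307). I'll use these for the placement.

```bash
python3 - <<'E'
from h import *
d=dict(np.load("pics/w16.npz"));s=robot.get_state();T=s["tool_rot"];p=s["ee_pos"]
ang=lambda v:np.degrees(np.arctan2(v[1],v[0]))
S=at_z(d,np.array([(373,160),(570,367)])/1.4,.0935);print("square edge",S,ang(S[1]-S[0]))
F=at_z(d,np.array([(402,152),(545,304)])/1.4,.032);print("fence_y inner",F,ang(F[1]-F[0]),np.linalg.norm(F[1]-F[0]))
B=at_z(d,np.array([(375,76),(590,308),(165,307)])/1.4,.018);print("board",B,ang(B[1]-B[0]),ang(B[0]-B[2]),np.linalg.norm(B[1]-B[0]),np.linalg.norm(B[2]-B[0]))
c=(B[1]+B[2])/2;u=(B[1]-B[0]);u/=np.linalg.norm(u);n=np.array([-u[1],u[0],0])
print("centre",c,"fence_y offset from centre",(F-c)@n,"along",(F-c)@u)
bc=c+.075*(u+n);print("board corner",bc,"square corner rel board (u,n) mm:",(S[1]-bc)@u*1000,(S-bc)@n*1000)
E
```

```text
square edge [[0.5395 0.093  0.0935]
 [0.6421 0.0166 0.0935]] -36.68922618649224
fence_y inner [[0.5509 0.0992 0.032 ]
 [0.6468 0.0284 0.032 ]] -36.41764285634075 0.11925528472185999
board [[ 0.5303  0.1367  0.018 ]
 [ 0.6812  0.0266  0.018 ]
 [ 0.4182 -0.0137  0.018 ]] -36.127962623516616 53.32829453953896 0.186840242734614 0.18759304699421467
centre [0.5497 0.0064 0.018 ] fence_y offset from centre [0.0756 0.075 ] along [-0.0538  0.0655]
board corner [0.6545 0.0228 0.018 ] square corner rel board (u,n) mm: -6.341804340260005 [-11.0713 -12.3244]
```

>>> send_rows --commands '[[[0,-2.8,-2.8],[-0.3,0,0],255],[[15,0,0],[0,0,0],255],[[20,0,0],[0,0,0],255],[[15,0,0],[0,0,0],255],[[7,0,0],[0,0,0],255],[[2,0,0],[0,0,0],255],[[0,0,0],[0,0,0],255]]'

```text
clock: 22.95
ee_pos: [0.5592, 0.0132, 0.042]
tool_rot: [[-0.0, 0.987, 0.158], [-0.0, 0.158, -0.987], [-1.0, -0.0, 0.0]]
contact_force: [0.4, -0.9, -4.5]
width: 0.0178
```

>>> send_rows --commands '[[[1,0,0],[0,0,0],255],[[1,0,0],[0,0,0],255],[[0.7,0,0],[0,0,0],255],[[0,0,0],[0,0,0],255]]'

```text
clock: 23.35
ee_pos: [0.5592, 0.0136, 0.0394]
tool_rot: [[0.0, 0.987, 0.159], [0.0, 0.159, -0.987], [-1.0, 0.0, 0.0]]
contact_force: [-0.1, 0.1, -3.0]
width: 0.0179
```

>>> send_rows --commands '[[[0.5,0,0],[0,0,0],255],[[0.5,0,0],[0,0,0],255],[[0,0,0],[0,0,0],255]]'

```text
clock: 23.65
ee_pos: [0.5593, 0.0135, 0.039]
tool_rot: [[0.0, 0.987, 0.159], [0.0, 0.159, -0.987], [-1.0, 0.0, -0.0]]
contact_force: [-5.0, -0.0, 11.0]
width: 0.0175
```

>>> send_rows --commands '[[[-0.4,0,0],[0,0,0],255],[[0,3,-0.2],[0,0,0],255],[[0,4,-0.3],[0,0,0],255],[[0,4,-0.2],[0,0,0],255],[[0,0,0],[0,0,0],255]]'

```text
clock: 24.15
ee_pos: [0.5702, 0.0156, 0.039]
tool_rot: [[-0.0, 0.987, 0.159], [-0.0, 0.159, -0.987], [-1.0, -0.0, 0.0]]
contact_force: [-2.6, -0.5, 4.2]
width: 0.0181
```

Sliding freely. Now into fence_y (+n), one small step at a time.

>>> send_rows --commands '[[[0,0.7,-0.7],[0,0,0],255],[[0,0.7,-0.7],[0,0,0],255],[[0,0.7,-0.7],[0,0,0],255],[[0,0,0],[0,0,0],255]]'

```text
clock: 24.55
ee_pos: [0.571, 0.0165, 0.039]
tool_rot: [[-0.001, 0.988, 0.157], [-0.002, 0.157, -0.988], [-1.0, -0.001, 0.001]]
contact_force: [-9.5, -7.9, 11.0]
width: 0.0183
```

>>> send_rows --commands '[[[0,0.7,0.7],[0,0,0],255],[[0,0.7,0.7],[0,0,0],255],[[0,0.7,0.7],[0,0,0],255],[[0,0.7,0.7],[0,0,0],255],[[0,0,0],[0,0,0],255]]'

```text
clock: 25.05
ee_pos: [0.5711, 0.0163, 0.0388]
tool_rot: [[-0.008, 0.987, 0.159], [0.002, 0.159, -0.987], [-1.0, -0.008, -0.003]]
contact_force: [-34.2, 1.6, 35.8]
width: 0.018
```

```bash
cat >> h.py <<'E'
def press():
    s=robot.get_state();a=np.radians(-36.3);u=np.array([np.cos(a),np.sin(a),0]);n=np.array([-u[1],u[0],0]);T=s["tool_rot"]
    F=s["contact_force"];print("t %.1f"%s["clock"],s["ee_pos"],"F_u %.1f F_n %.1f Fz %.1f"%(F@u,F@n,F[2]),s["wrist_torque"],"yaw %.2f"%np.degrees(np.arctan2(T[1,1],T[0,1])),"u,n",s["ee_pos"]@u*1000,s["ee_pos"]@n*1000,s["width"])
E
python3 -c "from h import *;press()"
```

```text
t 25.1 [0.5711 0.0163 0.0388] F_u -28.5 F_n -19.0 Fz 35.8 [ 0.5358  7.6673 -0.0652] yaw 9.13 u,n 450.57334209415166 351.24055529811125 0.018004086561631657
```

>>> send_rows --commands '[[[-0.8,0,0],[0,0,0],255],[[-0.5,0,0],[0,0,0],255],[[0,0,0],[0,0,0],255],[[0,0,0],[0,0,0],255]]'

```text
clock: 25.45
ee_pos: [0.5717, 0.0157, 0.0392]
tool_rot: [[-0.006, 0.987, 0.159], [0.0, 0.159, -0.987], [-1.0, -0.006, -0.001]]
contact_force: [-19.8, -1.2, 10.0]
width: 0.0178
```

```bash
python3 - <<'E'
from h import *
press()
d=snap("wrist","w17");im=d["pixels"][:,:,::-1]
a=cv2.resize(np.ascontiguousarray(im[90:310,230:430]),(545,600),interpolation=cv2.INTER_CUBIC)
t=snap("top","t17");b=cv2.resize(np.ascontiguousarray(t["pixels"][150:250,215:315,::-1]),(250,250),interpolation=cv2.INTER_CUBIC)
o=np.zeros((600,800,3),np.uint8);o[:,:545]=a;o[:250,550:]=b;cv2.imwrite("pics/c17.png",o)
# underside height/level from leg top depth
g=np.array([(365+195*t-a*.7,175+205*t+a*.7) for a in range(5,35,5) for t in np.linspace(0.05,.85,20)])/1.4
D=by_depth(d,g);c,*_=np.linalg.lstsq(np.c_[D[:,:2],np.ones(len(D))],D[:,2],rcond=None);print("leg top slopes deg",np.degrees(c[:2]),"z",np.median(D[:,2]))
E
```

```text
t 25.4 [0.5717 0.0157 0.0392] F_u -15.2 F_n -12.7 Fz 10.0 [-0.3221  4.5154  0.0353] yaw 9.12 u,n 451.4710912703711 351.11243250473376 0.01778170058340649
leg top slopes deg [62.3357 87.9677] z 0.03341303519857469
```

>>> send_rows --commands '[[[-0.3,0,0],[0,0,0],255],[[0,0.7,0.7],[0,0,0],255],[[-0.2,0.7,0.7],[0,0,0],255],[[0,0,0],[0,0,0],255]]'

```text
clock: 25.95
ee_pos: [0.5722, 0.0154, 0.0394]
tool_rot: [[-0.009, 0.987, 0.159], [0.001, 0.159, -0.987], [-1.0, -0.009, -0.003]]
contact_force: [-26.4, 2.4, 12.9]
width: 0.0181
```

```bash
python3 -c "from h import *;press()"
```

```text
t 25.9 [0.5722 0.0154 0.0394] F_u -22.8 F_n -13.7 Fz 12.9 [ 0.7296  6.0487 -0.0823] yaw 9.15 u,n 452.04417149739106 351.19515899690947 0.018107815307911584
```

>>> send_rows --commands '[[[-0.4,0,0],[0,0,0],255],[[0,0.5,-0.5],[0,0,0],255],[[-0.2,0,0],[0,0,0],255],[[0,0,0],[0,0,0],255],[[0,0,0],[0,0,0],255]]'

```text
clock: 26.45
ee_pos: [0.5723, 0.0154, 0.0396]
tool_rot: [[-0.009, 0.987, 0.159], [0.0, 0.159, -0.987], [-1.0, -0.009, -0.002]]
contact_force: [-25.5, 0.9, 6.8]
width: 0.0175
```

```bash
python3 - <<'E'
from h import *
press()
d=snap("wrist","w18");im=d["pixels"][:,:,::-1]
a=cv2.resize(np.ascontiguousarray(im[90:310,230:430]),(545,600),interpolation=cv2.INTER_CUBIC)
t=snap("top","t18");b=cv2.resize(np.ascontiguousarray(t["pixels"][150:250,215:315,::-1]),(250,250),interpolation=cv2.INTER_CUBIC)
o=np.zeros((600,800,3),np.uint8);o[:,:545]=a;o[:250,550:]=b;cv2.imwrite("pics/c18.png",o)
E
```

```text
t 26.4 [0.5723 0.0154 0.0396] F_u -21.1 F_n -14.4 Fz 6.8 [ 0.1688  5.8577 -0.1216] yaw 9.13 u,n 452.095271321514 351.2633421093262 0.017484077604821215
```

View pics/c18.png

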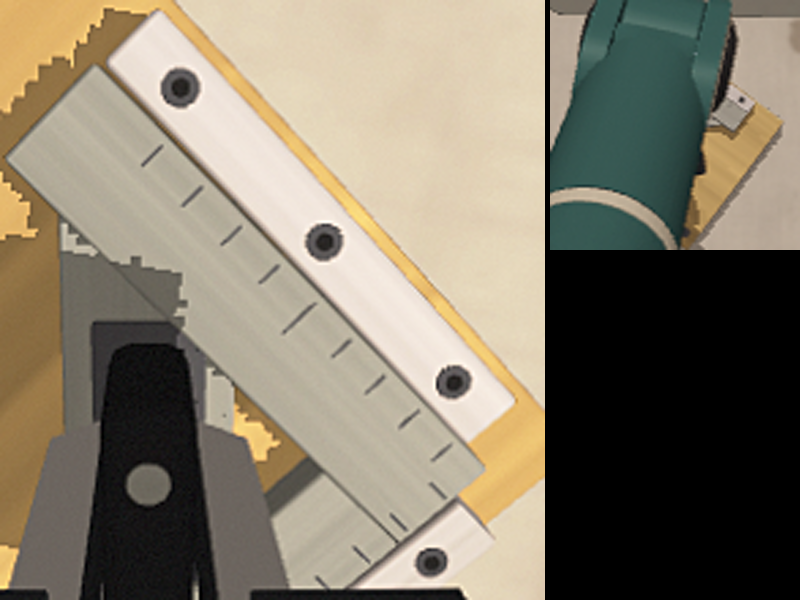

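The last picture shows the square up against both fences, with a thin dark line along fence_y from (100,65) to (470,445). I'll measure that line numerically.

```bash
python3 - <<'E'
from h import *
im=cv2.imread("pics/c18.png")[:,:545];g=cv2.cvtColor(im,cv2.COLOR_BGR2GRAY).astype(np.float32)
a=np.array([102,64.]);b=np.array([475,452.]);u=(b-a)/np.linalg.norm(b-a);n=np.array([u[1],-u[0]])
for t in (.08,.2,.35,.5,.65,.8,.92):
    o=np.arange(-14,22,2);prof=[np.mean([cv2.remap(g,*[np.float32([[q]]) for q in a+(b-a)*t+u*k+n*s],cv2.INTER_LINEAR)[0,0] for k in (-4,-2,0,2,4)]) for s in o]
    print(t,np.round(prof).astype(int))
# fence_x: between leg and fence near (400,545)
a=np.array([350,592.]);b=np.array([455,500.]);u=(b-a)/np.linalg.norm(b-a);n=np.array([-u[1],u[0]])
for t in (.2,.4,.6,.8):
    print("fx",t,[int(g[tuple(np.round((a+(b-a)*t+n*s))[::-1].astype(int))]) for s in range(-16,18,2)])
E
```

```text
0.08 [177 178 179 179 171 127  87  98 124 163 200 223 229 226 225 226 226 227]
0.2 [176 180 179 181 181 136  79  94 124 171 204 225 229 227 226 227 228 227]
0.35 [176 177 177 179 179 154  94  83 129 179 212 230 229 228 228 228 228 228]
0.5 [146 161 177 181 182 156 104 101 146 191 223 231 230 230 230 234 232 207]
0.65 [180 181 180 180 179 156 109 114 164 205 229 232 231 230 230 229 227 226]
0.8 [184 184 184 184 185 153 118 140 186 221 233 231 229 229 227 226 227 227]
0.92 [186 187 185 186 182 153 129 162 205 230 232 229 228 227 227 226 226 227]
fx 0.2 [176, 179, 182, 183, 184, 137, 85, 121, 166, 192, 229, 232, 226, 223, 229, 233, 244]
fx 0.4 [173, 178, 180, 182, 187, 140, 94, 99, 133, 171, 211, 233, 233, 225, 224, 224, 225]
fx 0.6 [92, 111, 94, 116, 171, 193, 131, 91, 117, 144, 195, 218, 235, 231, 233, 238, 170]
fx 0.8 [179, 179, 178, 180, 185, 183, 159, 85, 92, 133, 164, 208, 226, 232, 229, 225, 225]
```

>>> send_rows --commands '[[[0,0,0],[0.4,0,0],255],[[0,0,0],[0,0,0],255],[[0,0,0],[0,0,0],255]]'

```text
clock: 26.85
ee_pos: [0.5723, 0.0155, 0.0396]
tool_rot: [[-0.009, 0.988, 0.152], [0.0, 0.152, -0.988], [-1.0, -0.009, -0.002]]
contact_force: [-24.8, 0.1, 5.7]
width: 0.0178
```

```bash
cat > gap.py <<'E'
from h import *
import sys
press()
d=snap("wrist",sys.argv[1]);g=cv2.cvtColor(d["pixels"],cv2.COLOR_RGB2GRAY).astype(np.float32)
f=lambda p:(np.array(p,float)+.5)*[200/545,220/600]-.5+[230,90]
def seg(a,b,ts,sg):
    a,b=f(a),f(b);u=(b-a)/np.linalg.norm(b-a);n=sg*np.array([u[1],-u[0]]);o=np.arange(-6,8,.25)
    r=[]
    for t in ts:
        q=np.array([[a+(b-a)*t+u*k+n*s for s in o] for k in np.arange(-3,3.1,.5)]).astype(np.float32)
        p=np.median(cv2.remap(g,q[...,0],q[...,1],cv2.INTER_CUBIC),0)
        base=np.where(o<o[p.argmin()],180,228);r.append(np.sum((base-p)[(o>-3)&(o<5)].clip(0))*.25/130)
    print("dark width px",np.round(r,2),"(1.68 px/mm)")
seg((102,64),(475,452),(.08,.2,.35,.5,.65,.8,.92),1)
seg((350,592),(455,500),(.1,.3,.5,.7,.9),-1)
E
python3 gap.py w19
```

```text
t 26.9 [0.5723 0.0155 0.0396] F_u -20.1 F_n -14.6 Fz 5.7 [0.1272 5.9068 0.1944] yaw 8.75 u,n 452.06826417414027 351.2884871305187 0.017824719649151756
dark width px [2.79 2.48 2.48 2.03 1.65 1.37 1.09] (1.68 px/mm)
dark width px [3.36 2.38 2.45 2.55 2.65] (1.68 px/mm)
```

```bash
sed 's/^press()//; s/d=snap("wrist",sys.argv\[1\])/d=dict(np.load("pics\/w18.npz"))/' gap.py > gap0.py; python3 gap0.py; python3 - <<'E'
from h import *
# level + straightness: leg and fence top depth, both should lie at z .032
d=dict(np.load("pics/w19.npz"))
f=lambda p:(np.array(p,float))*[200/545,220/600]+[230,90]
for nm,p in (("leg",[(60,130),(150,220),(250,320),(350,420),(420,480),(340,580)]),("fence",[(140,60),(250,170),(390,310),(460,385),(470,545)])):
    print(nm,np.round([np.median(by_depth(d,[f(q)+[i,j] for i in range(-3,4) for j in range(-3,4)])[:,2])*1000 for q in p],1))
E
```

```text
dark width px [2.85 2.76 2.35 2.01 1.77 1.46 1.15] (1.68 px/mm)
dark width px [3.33 2.32 2.46 2.54 2.51] (1.68 px/mm)
leg [33.8 33.7 33.7 33.2 33.1 33.1]
fence [32.9 33.  33.1 33.5 32.9]
```

>>> send_rows --commands '[[[0,0,0],[0,0,0.6],255],[[0,0,0],[0.6,0,0.4],255],[[0.3,0,0],[0,0,0],255],[[0,0,0],[0,0,0],255]]'

```text
clock: 27.3
ee_pos: [0.5727, 0.0154, 0.0392]
tool_rot: [[0.009, 0.99, 0.142], [0.003, 0.142, -0.99], [-1.0, 0.009, -0.001]]
contact_force: [-20.4, -0.1, 1.7]
width: 0.0179
```

```bash
cat >> gap.py <<'E'
f=lambda p:(np.array(p,float))*[200/545,220/600]+[230,90]
for nm,p in (("leg",[(60,130),(150,220),(250,320),(350,420),(420,480),(340,580)]),("fence",[(140,60),(250,170),(390,310),(460,385),(470,545)])):
    print(nm,np.round([np.median(by_depth(d,[f(q)+[i,j] for i in range(-3,4) for j in range(-3,4)])[:,2])*1000 for q in p],1))
print(robot.get_state()["tool_rot"][:,0])
E
python3 gap.py w20
```

```text
t 27.3 [0.5727 0.0154 0.0392] F_u -16.4 F_n -12.2 Fz 1.7 [-0.2046  5.3262  0.2623] yaw 8.16 u,n 452.4124136600602 351.47673912304 0.017881398442997826
dark width px [1.93 1.93 1.74 0.94 1.46 1.37 1.27] (1.68 px/mm)
dark width px [2.72 1.5  0.71 0.73 1.55] (1.68 px/mm)
leg [33.4 33.3 33.2 33.5 33.7 33.4]
fence [33.1 33.  33.3 33.4 33.1]
[ 0.0086  0.0027 -1.    ]
```

>>> send_rows --commands '[[[0,0,0],[0.5,0,-0.3],255],[[0,0.5,-0.4],[0,0,0],255],[[0.4,0.3,0.2],[0,0,0],255],[[0,0,0],[0,0,0],255],[[0,0,0],[0,0,0],255]]'

```text
clock: 27.85
ee_pos: [0.573, 0.0155, 0.0391]
tool_rot: [[0.002, 0.991, 0.133], [0.002, 0.133, -0.991], [-1.0, 0.003, -0.002]]
contact_force: [-26.6, -0.8, 10.9]
width: 0.0177
```

```bash
python3 gap.py w21
```

```text
t 27.9 [0.573  0.0155 0.0391] F_u -20.9 F_n -16.4 Fz 10.9 [-0.4278  6.7867  0.4627] yaw 7.66 u,n 452.5789832684385 351.69611455592576 0.017670232626098115
dark width px [0.96 1.42 1.49 0.73 1.28 1.28 1.16] (1.68 px/mm)
dark width px [3.13 1.64 1.73 0.8  1.61] (1.68 px/mm)
leg [33.1 33.  33.2 33.3 32.9 33. ]
fence [32.9 33.2 32.9 33.4 33.1]
[ 0.0023  0.0021 -1.    ]
```

>>> send_rows --commands '[[[0,0,0],[0.4,0,0],255],[[0,0.4,0],[0,0,0],255],[[0,0,0],[0,0,0],255],[[0,0,0],[0,0,0],255]]'

```text
clock: 28.3
ee_pos: [0.5729, 0.0155, 0.0391]
tool_rot: [[0.002, 0.992, 0.126], [0.002, 0.126, -0.992], [-1.0, 0.002, -0.002]]
contact_force: [-30.3, -1.4, 14.8]
width: 0.0178
```

```bash
python3 gap.py w22
```

```text
t 28.3 [0.5729 0.0155 0.0391] F_u -23.6 F_n -19.1 Fz 14.8 [-0.51    7.4137  0.5158] yaw 7.25 u,n 452.59423157818435 351.65145408634555 0.01783704497818119
dark width px [0.05 1.07 1.5  0.76 1.33 1.29 1.12] (1.68 px/mm)
dark width px [2.79 1.65 1.67 0.72 1.46] (1.68 px/mm)
leg [33.2 33.4 33.2 33.4 33.1 33. ]
fence [33.  33.  33.1 33.4 32.9]
[ 0.0016  0.0021 -1.    ]
```

```bash
cat > ang.py <<'E'
from h import *
f=lambda p:(np.array(p,float)+.5)*[200/545,220/600]-.5+[230,90]
def seg(g,a,b,sg,lo,hi):
    a,b=f(a),f(b);L=np.linalg.norm(b-a);u=(b-a)/L;n=sg*np.array([u[1],-u[0]]);o=np.arange(-7,9,.1);l=[];r=[];ts=np.linspace(.04,.94,46)
    for t in ts:
        q=np.array([[a+(b-a)*t+n*s for s in o]]).astype(np.float32)
        p=cv2.remap(g,q[...,0],q[...,1],cv2.INTER_LINEAR)[0];c=np.abs(o)<4;i=np.where(c)[0][p[c].argmin()]
        j=i
        while j>0 and p[j]<lo:j-=1
        k=i
        while k<len(o)-1 and p[k]<hi:k+=1
        l.append(o[j]);r.append(o[k])
    x=ts*L;out=[]
    for v in(l,r):
        v=np.array(v);m=np.abs(v-np.median(v))<2.5;c=np.polyfit(x[m],v[m],1);m&=np.abs(v-np.polyval(c,x))<.5;c=np.polyfit(x[m],v[m],1);out.append((np.degrees(c[0]),np.polyval(c,L/2)))
    return "angle diff %.2f deg, width mid %.2f px"%(out[1][0]-out[0][0],out[1][1]-out[0][1])
for w in("w18","w19","w20","w21","w22"):
    g=cv2.cvtColor(np.load(f"pics/{w}.npz")["pixels"],cv2.COLOR_RGB2GRAY).astype(np.float32)
    print(w,"fence_y",seg(g,(102,64),(475,452),1,150,170),"| fence_x",seg(g,(350,592),(455,500),-1,150,170))
E
python3 ang.py
```

```text
w18 fence_y angle diff -0.64 deg, width mid 2.60 px | fence_x angle diff 0.55 deg, width mid 2.99 px
w19 fence_y angle diff -0.56 deg, width mid 2.51 px | fence_x angle diff 0.47 deg, width mid 3.01 px
w20 fence_y angle diff -0.22 deg, width mid 2.13 px | fence_x angle diff -0.06 deg, width mid 1.97 px
w21 fence_y angle diff -0.14 deg, width mid 1.89 px | fence_x angle diff 0.00 deg, width mid 2.13 px
w22 fence_y angle diff -0.11 deg, width mid 1.89 px | fence_x angle diff -0.18 deg, width mid 2.15 px
```

>>> send_rows --commands '[[[0,0,0],[0,0,0],255],[[0,0,0],[0,0,0],255],[[0,0,0],[0,0,0],255],[[0,0,0],[0,0,0],255],[[0,0,0],[0,0,0],255]]'

```text
clock: 28.85
ee_pos: [0.573, 0.0154, 0.0391]
tool_rot: [[0.002, 0.992, 0.126], [0.002, 0.126, -0.992], [-1.0, 0.002, -0.002]]
contact_force: [-30.8, -2.5, 15.0]
width: 0.018
```

```bash
python3 -c "
from h import *
press();print(robot.finish_job())"
```

```text
t 28.9 [0.573  0.0154 0.0391] F_u -23.3 F_n -20.2 Fz 15.0 [-0.4627  7.4778  0.5303] yaw 7.25 u,n 452.620517011388 351.6424863823551 0.017962275360979364
the job is handed in; nothing more can be done
None
```

The job is handed in at 28.9 s. The dog is down, the mallet stands back on the table, and the arm is still gripping the square and pressing it into the corner.

- **Dog:** I knocked it down with the mallet in a few presses, because the mallet kept tipping in the grip and had to be re-levelled. Before the last press, depth read the dog about 0.5 mm above the board, which is close to the noise. That press ended with the mallet's face level at board height. I did not measure the dog again, but it looked flush in the later top view.
- **Mallet:** It stands about where it was found, clear of the board and the square.
- **Square:** On first contact the camera showed it about 0.6° skewed and slightly tipped, so I corrected both.
    - Pressing: about 23 N against fence_x, 20 N against fence_y and 15 N down, steady over the last half second.
    - Fit: the angle to each fence was within about 0.2°, and the square's top was level with the fence tops. A thin dark line still shows along the fences. I took it for an edge shadow, since the tool stopped advancing as the push rose, but I could not rule out a very small gap by sight.
- **Other items:** I did not touch the tapes, jar or marker, but I made no separate final check of them.

The wrist and top cameras disagreed by 3–6 mm sideways. I went by the wrist camera and contact forces.

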